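Fish the lid handle out of the gap

TASK

The handle of the pan lid has dropped into the narrow gap between the two drawer boxes. Take the hook rod from its rack, fish the handle out by its loop with it without pressing the rod hard on the boxes or touching the handle with the gripper, and set it down gently in the grey tray, flat on its foot plate; then hang the rod back in its rack. Leave everything else where it is.

Things in the scene. Friction and masses are not known exactly. Their poses are not given: they have to be found in the camera images.
- rod: telescopic hook rod hanging upright in the rack, about 150 g. Origin on its axis at the underside of its round black collar (40 mm across, 5 mm thick), z up. Above the collar is the grip; below it a tube 11 mm across, 70 mm long, and out of it a 7 mm steel shank bent square at the bottom into a toe that points along the rod's +x
- rod_grip (a point): middle of the rod's square black grip, 24 x 24 mm (sides along x and y) and 50 mm tall, 5 to 55 mm above the rod's origin; this point is 30 mm above it. Axes as the rod's
- rod_tube_end (a point): lower end of the tube, 70 mm below the rod's origin. How far the shank comes out of it differs every time and is NOT measured: the toe's underside is 110 to 140 mm below the rod's origin and must be found by feel, touching down lightly. The shank slips in the tube only above 45 N. Toe: flat for 22 mm from the axis, then curls up; tip 33 mm from the axis, its top 13 mm above the underside
- lid_handle: the dropped part, a loose steel pan-lid handle, about 65 to 115 g, on the floor of the gap: a flat foot plate 40 (x) x 36 (y) x 5 mm with an upright square loop of 5 mm wire across its middle (in the plane x = 0), 30 mm tall in all. Origin at the centre of the underside, z up; its x runs along the gap within 0.1 rad
- lid_loop (a point): centre of the loop's opening, 15 mm above the lid handle's underside; seen along x the opening is 21 mm wide (y) and 20 mm high, from 5 to 25 mm above the underside. Axes as the lid handle's
- unit: two low white drawer boxes side by side, fixed, together 200 (x) x 224 (y) x 90 mm tall, with a gap 44 mm wide between them, open at the top, along x at y = 0. Rails 24 mm high, 12 mm thick close the gap's ends (floor free from x = -88 to +88 mm). Origin at the middle of the underside at worktop height, z up. Drawer fronts with flat pulls face -x, to x = -117 mm
- gap_floor (a point): middle of the floor of the gap, on its surface, 4 mm above the worktop; axes as the unit's
- rack: fixed wooden rack for the rod, foot 130 x 110 x 12 mm. Origin at worktop height below the seat, z up. An upright board (x = 44 to 60 mm) carries a plate 8 mm thick, 66 mm wide, top 168 mm above the worktop, from x = -30 to 60 mm; nothing stands higher. A slot 18 mm wide runs along x in the plate, from its open end at x = -30 to x = +28 mm
- rack_seat (a point): where the rod's origin sits when hung up: on the slot's middle line on top of the rack's plate; axes as the rack's. The rod hangs in the slot, collar on the plate, toe towards +x; lifted a little, it leaves the slot towards -x, and it returns the same way
- tray: shallow grey open tray, fixed, 160 (x) x 140 (y) x 24 mm outside, walls and floor 4 mm thick. Origin at the centre of its underside; z up
- saucepan: bystander: open steel saucepan with two side handles, 160 mm across, 90 mm tall; origin at the centre of its underside
- glass_bowl: bystander: clear glass bowl, 150 mm across, 60 mm tall; origin at the centre of its underside
- lid: bystander: the flat steel pan lid that lost its handle, 176 mm across, 22 mm tall; origin at the centre of its underside
- jar: bystander: closed jar, 56 mm across, 85 mm tall; origin at the centre of its underside
- cup: bystander: small steel measuring cup, 60 mm across, 50 mm tall; origin at the centre of its underside
- tin: bystander: low round tin, 44 mm across, 26 mm tall, standing on top of one of the drawer boxes; origin at the centre of its underside
- spatula: bystander: black kitchen spatula lying on the worktop; origin under its middle
Not all that is in view belongs to the job. Leave any blue or pink look-alike of the rod alone. Leave any green look-alike of the tray alone.

How it is judged:
By the outcome, as a careful person would: the job done as asked, in the order asked, and still so for the second after the job is handed in, with the robot touching nothing.
It also fails if it takes over 72 s, if anything falls off the work surface, if the arm or the gripper's body presses on something with over 40 N, if the wrist force passes 120 N, or if a joint passes its speed limit or range.

ROBOT

A 6-joint arm with a two-finger parallel gripper is mounted at the origin on the work surface. World frame = base frame: x ahead of the robot, y to its left, z up, the work surface at z = 0. Lengths are in mm, angles in degrees, forces in N, time in s.
With the tool pointing down it reaches from about 350 to 725 mm from the base axis. Payload 4.3 kg.
Tool frame: the origin (TCP) lies at the very end of the fingers, on their centre line; the grasp point (between the pads) lies 19 mm behind it; z points along the fingers, y is the line along which they close (so a half turn about z gives the same grasp; the last joint's range is limited). The gripper opens to 85 mm and grips with 20 to 120 N. Pads are 22 mm wide; open, the fingers measure 114 mm over their backs; the gripper's body (76 mm by 85 mm) begins 54 mm behind the grasp point. The pads swing forward as they close: fully open they stand 13 mm farther back than shut.
Start: joints at [-71.981, 21.618, 4.641, 73.018, 0, 83.68], TCP at [236.995, -523.928, 231.329] pointing down, gripper open.
Joint ranges: [-156.06, 156.06], [-48.1, 94.91], [-58.44, 69.94], [-101.28, 121.22], [-78.64, 73.56], [-180, 180]. Speed limits (degrees/s): [147.25, 147.25, 180, 180, 180, 180].

INTERFACE

Orientations are given as [roll, pitch, yaw] about the fixed x, y, z axes, in that order (R = Rz(yaw) Ry(pitch) Rx(roll)).
In Python, from bench import ctrl gives the robot as it stands. Calls block until the motion is done:
- ctrl.move_to(position, orientation): joint-space move of the TCP to a pose.
- ctrl.line_to(position, attitude=None, vel=150, max_force=None): straight line of the TCP; attitude=None keeps the orientation; vel is the mean speed in mm/s. With max_force (N) it stops when the force on the tool has changed by that much, and returns True; else False.
- ctrl.move_j(angles): joint-space move.
- ctrl.set_gripper(opening): opening from 0.0 (shut) to 1.0 (fully open); the grip force is fixed at half the most; returns when the fingers have stopped.
- ctrl.dwell(seconds).
- ctrl.solve_ik(position, orientation): joint angles nearest the present ones, or None.
- ctrl.observe(): the state.
- ctrl.camera(name): name is "scene" or "top"; returns (picture, depth): 384x512x3 uint8, blue, green, red; 384x512 float32, mm along the optical axis (not along the pixel's ray), 0 where there is no reading.
- ctrl.camera_params(name): a dict with "vertical_fov" (degrees; the focal length in pixels is half the picture's height over the tangent of half this angle, whatever the lens; pixels are square), "cx", "cy" (the principal point, pixels), "xyz" and "rotation" of the camera in the world. Camera axes: x right, y down, z forward; pixel columns grow to the right and rows downward; lengths in mm; the calibration is good to about 2 mm. A picture is of the moment at which its call begins. camera_params takes no time and is no camera call.
A pose or a line that the arm cannot do raises ctrl.Unreachable and nothing moves.
- ctrl.hand_in(): hands the job in; it is judged then, once.
The state is a dict: "t": time; "q": joint angles; "joint_velocities": joint speeds; "joint_torque": joint torques, N m; "ee_pos": TCP position; "orientation": TCP orientation; "contact_force": force on the tool from outside, world axes, zero at the start; "torque": the same for the moment, N m; "grip_width": opening from 0.0 (shut) to 1.0 (fully open); "gripper_force": force on a finger pad.
Only numpy, scipy, OpenCV 4.12 (cv2) and the standard library are available. Lean on these libraries where they do the work, as an engineer would, in place of code of your own. Each camera call takes 0.05 s, during which the arm holds its last target. There are 200 camera calls.

## Working session

There is one attempt and no reset: what is moved stays moved. The work goes in short steps, each a Python script; the robot and the scene stay as the last script left them, time stands still between calls to the robot, and variables do not carry over. Pictures are saved under pics/ and viewed, at most 10 in all, crops included, and the job is handed in when it is done.

```bash
mkdir -p pics; ls; python3 - <<'E'
from bench import ctrl
import cv2,numpy as np
for n in("scene","top"):
    im,d=ctrl.camera(n); cv2.imwrite(f"pics/{n}0.png",im); np.savez(f"pics/{n}0.npz",im=im,d=d)
    print(n,ctrl.camera_params(n),(d>0).mean())
s=ctrl.observe();print(s)
E
```

```text
pics
scene {'vertical_fov': 57.59727976493013, 'cx': 256.4895926769455, 'cy': 191.95543276849298, 'xyz': array([ 970.88541219,  571.4914812 , 1047.54218756]), 'rotation': array([-139.52837661,    0.8643916 ,  141.48534069])} 0.9961395263671875
top {'vertical_fov': 51.16068995820998, 'cx': 256.0488509202103, 'cy': 187.64230643174668, 'xyz': array([ 453.63693251,  -36.77696174, 1422.29602709]), 'rotation': array([-178.03964124,   -0.36497414,  -90.14481138])} 0.996337890625
{'t': 0.1, 'q': array([-7.19800498e+01,  2.16570471e+01,  4.56987536e+00,  7.30177466e+01,
        1.25840883e-04,  8.36813647e+01]), 'joint_velocities': array([ 0.01165662, -0.04826727,  0.08276718, -0.07315381,  0.00261905,
       -0.07516257]), 'joint_torque': array([ 1.02604372e-03, -4.64693606e+01,  2.70582658e+01,  1.19862542e-02,
       -2.54680867e-05,  3.99249359e-06]), 'ee_pos': array([ 236.80636861, -523.32646629,  230.45610153]), 'orientation': array([-1.79895733e+02, -1.16721302e-02,  2.43385748e+01]), 'contact_force': array([ 0.57120061,  0.56146673, -0.01061496]), 'torque': array([-0.00552585,  0.00148209,  0.0008584 ]), 'gripper_force': 0.0, 'grip_width': 0.9977441235896213}
```

View pics/scene0.png

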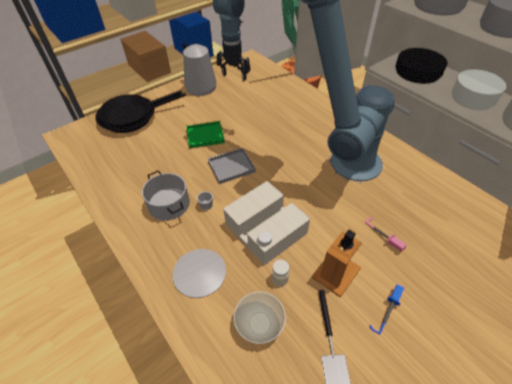

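View pics/top0.png

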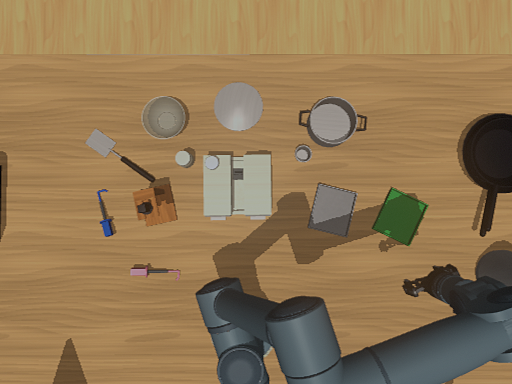

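The top view has world +x up and +y left. The unit is at about (238,186), the rack at (155,203), the grey tray at (332,209), and the handle in the gap near (238,174). Next I'll zoom in and build masks.

```bash
cat > h.py <<'E'
import numpy as np,cv2
from scipy.spatial.transform import Rotation as R
from bench import ctrl
def cam(n):
    p=ctrl.camera_params(n); f=192/np.tan(np.radians(p["vertical_fov"]/2))
    return p,f,R.from_euler("xyz",p["rotation"],degrees=True).as_matrix(),np.array(p["xyz"])
def onplane(n,uv,z):
    p,f,M,c=cam(n); uv=np.atleast_2d(np.asarray(uv,float))
    d=np.c_[(uv[:,0]-p["cx"])/f,(uv[:,1]-p["cy"])/f,np.ones(len(uv))]@M.T
    return c+d*((z-c[2])/d[:,2])[:,None]
def cloud(n,d):
    p,f,M,c=cam(n); v,u=np.mgrid[:384,:512]
    P=np.stack([(u-p["cx"])/f*d,(v-p["cy"])/f*d,d],-1)@M.T+c
    P[d==0]=np.nan; return P
E
python3 - <<'E'
from h import *
T=np.load("pics/top0.npz");S=np.load("pics/scene0.npz")
a=cv2.resize(T["im"][140:240,125:365],None,fx=3.3,fy=3.3,interpolation=cv2.INTER_CUBIC)
b=cv2.resize(S["im"][175:300,205:375],None,fx=4.7,fy=4.7,interpolation=cv2.INTER_CUBIC)
cv2.imwrite("pics/tc.png",a);cv2.imwrite("pics/sc.png",b)
P=cloud("top",T["d"]);Q=cloud("scene",S["d"])
np.set_printoptions(precision=1,suppress=True,linewidth=200)
for r in(165,170,174,178,185,200):print(r,P[r,225:250,2].round(0))
print("table",np.nanmedian(P[250:262,130:190,2]),"tray floor",P[205:212,328:336].mean((0,1)))
def rect(m,name):
    c=max(cv2.findContours(m.astype(np.uint8),0,2)[0],key=cv2.contourArea); r=cv2.minAreaRect(c); print(name,r); return cv2.boxPoints(r)
z=P[...,2];v,u=np.mgrid[:384,:512]
m=(z>80)&(z<100)&(u>195)&(u<280)&(v>145)&(v<225)
for lo,hi in((195,238),(238,280)):
    b=rect(m&(u>=lo)&(u<hi),"box"); print(onplane("top",b,90))
mt=(z>10)&(z<40)&(u>300)&(u<362)&(v>178)&(v<245); 
b=rect(mt,"tray");print(onplane("top",b,24))
mr=(z>150)&(z<185)&(u>125)&(u<185)&(v>170)&(v<235)
b=rect(mr,"rack"); print(onplane("top",b,168))
mg=(z>195)&(u>125)&(u<185)&(v>170)&(v<235)
b=rect(mg,"grip"); print(onplane("top",b,223), np.nanmax(z[mg]))
E
```

```text
165 [89. 90. 89. 92. 90. 92. 51.  0.  2.  5.  6.  6.  2.  2.  1.  5.  5.  9.  7. 93. 88. 93. 92. 90. 89.]
170 [91. 91. 90. 89. 86. 90. 62.  3. 10.  9.  7.  6.  7.  9.  9. 11.  7. 10.  8. 91. 84. 91. 91. 91. 91.]
174 [90. 90. 94. 91. 92. 89. 61.  5.  3. 30.  8. 11. 10.  9. 14. 12. 13.  8. 10. 92. 90. 89. 89. 93. 87.]
178 [91. 91. 86. 90. 91. 90. 62.  6.  3.  8. 12. 10. 12. 10.  3.  9.  9.  4.  0. 92. 89. 92. 88. 90. 85.]
185 [88. 89. 90. 93. 90. 87. 67.  6.  7.  8.  1.  7.  3.  4.  3.  4.  7.  8.  4. 82. 90. 93. 93. 95. 92.]
200 [90. 89. 87. 87. 89. 86. 78. 16.  4.  4.  7.  1.  4. 10.  9.  1.  6.  8.  1.  2. 92. 92. 94. 91. 91.]
table 0.36095319409628246 tray floor [ 429.5 -312.7    3.3]
box ((217.5, 185.5), (61.0, 27.0), 90.0)
[[608.4 127.7  90. ]
 [608.2  37.8  90. ]
 [405.4  37.9  90. ]
 [405.6 127.3  90. ]]
box ((257.5, 184.5), (61.0, 27.0), 90.0)
[[611.5  -5.5  90. ]
 [611.3 -95.5  90. ]
 [408.3 -94.7  90. ]
 [408.6  -5.2  90. ]]
tray ((332.64703369140625, 209.91177368164062), (40.98851776123047, 45.59669494628906), 14.03624439239502)
[[ 363.8 -223.6   24. ]
 [ 517.8 -263.3   24. ]
 [ 482.8 -402.    24. ]
 [ 328.9 -361.8   24. ]]
rack ((146.17308044433594, 203.36538696289062), (29.025188446044922, 22.161123275756836), 78.69007110595703)
[[486.  341.  168. ]
 [499.4 273.4 168. ]
 [410.6 255.1 168. ]
 [397.3 322.6 168. ]]
grip ((143.0, 208.0), (8.0, 10.0), 90.0)
[[446.7 307.7 223. ]
 [446.6 277.9 223. ]
 [422.8 277.7 223. ]
 [422.8 307.5 223. ]] 227.26726114867165
```

View pics/tc.png

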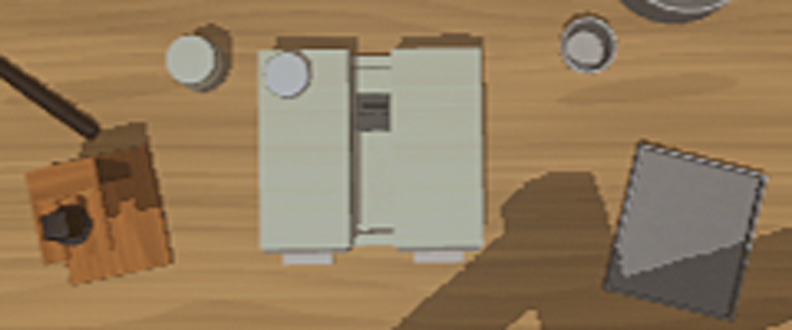

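View pics/sc.png

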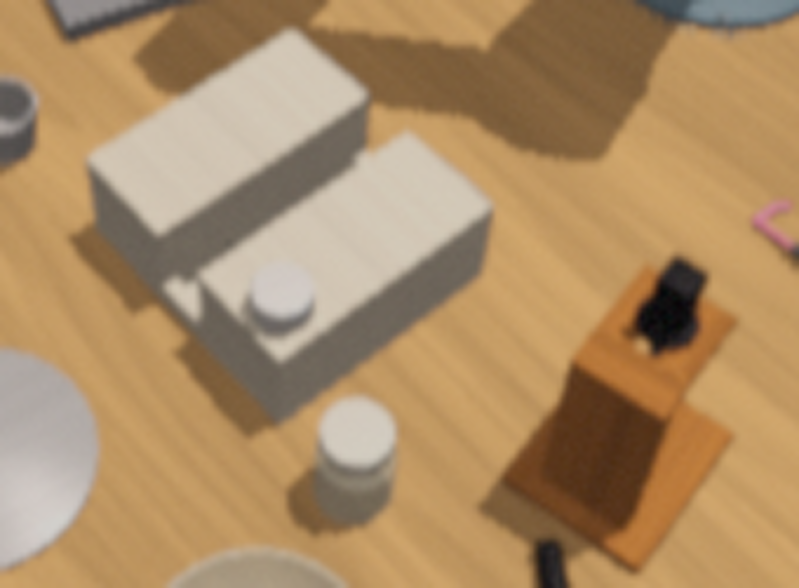

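The crops show the rack's plate with its open end towards the robot (−x) and the rod near that end. The unit is turned about 1°, with the handle in the gap at crop (373,112) and the loop across it. Next come subpixel fits.

```bash
python3 - <<'E'
from h import *
np.set_printoptions(precision=1,suppress=True,linewidth=200)
T=np.load("pics/top0.npz");im=T["im"].astype(float);P=cloud("top",T["d"]);z=P[...,2]
g=cv2.cvtColor(T["im"],cv2.COLOR_BGR2GRAY).astype(float)
# unit: fractional box edges per row from depth mask
rows=np.arange(160,212)
def edge(f):  # fit u(row)
    u=np.array([f(z[r]) for r in rows],float); k=np.polyfit(rows,u,1); u2=abs(u-np.polyval(k,rows))<1.5; k=np.polyfit(rows[u2],u[u2],1)
    return onplane("top",[[np.polyval(k,r),r] for r in(160,211)],90)
top=lambda r:(r>75)&(r<120)
L=edge(lambda r:200+np.argmax(top(r[200:]))-.5); 
Rr=edge(lambda r:275-np.argmax(top(r[275:200:-1]))+.5)
gl=edge(lambda r:238-np.argmax((r[238:200:-1]>75))+.5)
gr=edge(lambda r:238+np.argmax((r[238:]>75))-.5)
for n,e in zip(("L","gl","gr","R"),(L,gl,gr,Rr)): d=e[0]-e[1]; print(n,e[:,:2].ravel(),"yaw",np.degrees(np.arctan2(d[1],d[0])))
cols=np.r_[206:228,248:270]
vt=np.array([150+np.argmax(top(z[150:,c]))-.5 for c in cols]);vb=np.array([225-np.argmax(top(z[225:150:-1,c]))+.5 for c in cols])
for v in(vt,vb):
    k=np.polyfit(cols,v,1);e=onplane("top",[[c,np.polyval(k,c)] for c in(204,271)],90);d=e[0]-e[1];print("x edge",e[:,:2].ravel(),np.degrees(np.arctan2(-d[0],d[1])))
print(g[163:184,228:250].astype(int))
# rack plate lines
m=((z>150)&(z<185)).astype(np.uint8);m[:, :125]=0;m[:,185:]=0;m[:170]=0;m[240:]=0
c=max(cv2.findContours(m,0,1)[0],key=cv2.contourArea)
hull=cv2.convexHull(c)[:,0];print("rack hull",onplane("top",hull,168)[:,:2].tolist())
gm=(T["im"].max(2)<60).astype(np.uint8);gm[:,:130]=0;gm[:,160:]=0;gm[:195]=0;gm[220:]=0
print("grip dark",cv2.boundingRect(gm),onplane("top",[np.argwhere(gm)[:,::-1].mean(0)],200))
E
```

```text
L [591.7 129.3 422.2 129. ] yaw 0.11176592634986329
gl [591.5  40.5 421.9  36.4] yaw 1.3974202628697592
gr [591.4  -2.7 421.8  -7. ] yaw 1.4635873232965009
R [591.3 -92.8 421.6 -97. ] yaw 1.4125459837645498
x edge [609.4 127.7 611.7 -95.5] 0.570303041958431
x edge [403.2 127.3 407.4 -94.7] 1.0899043931160195
[[172 167 124  83 108 151 178 173 171 171 172 171 171 173 173 172 170 170 170 170 170 170]
 [171 166 123  81 109 151 179 174 172 173 172 171 171 171 172 171 170 169 169 169 169 169]
 [171 176 144  81 108 151 178 174 173 171 172 172 171 171 173 171 168 169 170 170 170 170]
 [173 178 149  80 108 152 181 175 174 174 175 174 172 171 172 174 173 173 172 173 173 173]
 [174 180 150  80 110 158 188 183 182 184 184 184 183 181 180 178 173 173 172 172 171 172]
 [172 177 147  81  99 100 114 114 112 110 107 109 114 119 116 148 175 170 170 172 171 171]
 [172 177 149  83  96  80  86  87  86  84  84  84  85  85  75 138 178 172 172 171 171 172]
 [172 178 149  85  98  81  93  92  93  91  91  91  91  88  83 144 179 173 171 171 171 171]
 [172 179 149  84  99  83  83  67  69  69  69  68  69  65  73 
[... 1012 characters left out ...]
 173 172 173 173]
 [172 178 148  74 107 114 149 177 173 171 172 173 173 173 172 171 171 171 170 171 171 171]]
rack hull [[496.1677793882337, 273.930345744827], [486.78554399606867, 270.75435871233276], [418.1477986755006, 257.8868910509214], [411.9234079997559, 257.85118177798677], [408.84635133839856, 270.2807169511786], [399.6293828011428, 310.6568384806062], [399.65556430273944, 319.98512830455513], [402.773088723187, 323.11774557851044], [415.22204809015705, 326.3217758113496], [477.5805805130364, 339.2578833998113], [483.82471432271154, 339.30750371993616], [486.9328529738419, 333.099937155297], [496.20388003194915, 289.52393352217945]]
grip dark (138, 203, 14, 11) [[435.9 288.7 200. ]]
```

```bash
python3 - <<'E'
from h import *
np.set_printoptions(precision=1,suppress=True,linewidth=200)
print("handle",onplane("top",[[237.7,173.5]],9))
s=lambda p:np.array(p)/4.7+[205,175]-.4
print("grip top scene",onplane("scene",s([[684,281]]),223))
q=onplane("scene",s([[655,263],[736,320],[668,417],[573,360]]),168);print(q,q.mean(0))
q=onplane("scene",s([[655,263],[736,320],[668,417],[573,360]]),168)
u=onplane("scene",s([[292,28],[368,95],[160,237],[90,160]]),90);print("right box",u[:,:2],u.mean(0))
S=np.load("pics/scene0.npz");im=S["im"];hsv=cv2.cvtColor(im,cv2.COLOR_BGR2HSV)
# tray in scene
m=((hsv[...,1]<70)&(hsv[...,2]<190)).astype(np.uint8);m[:145]=0;m[185:]=0;m[:,:200]=0;m[:,262:]=0
c=max(cv2.findContours(m,0,2)[0],key=cv2.contourArea);r=cv2.approxPolyDP(cv2.convexHull(c),6,True)[:,0];print("tray",onplane("scene",r,24)[:,:2])
for y in(101.8,-78.2):
  for p in([434,294,179],[434,294,260],[365,280,185],[505,18,130],[505,18,300],[430,-315,130],[430,-315,300]):
    k=ctrl.solve_ik(p,[180,0,y if p[1]>100 else y-11]);print(p,k)
E
```

```text
handle [[552.1  18.7   9. ]]
grip top scene [[436.7 301.2 223. ]]
[[405.  262.3 168. ]
 [398.  323.  168. ]
 [481.7 342.3 168. ]
 [497.3 279.3 168. ]] [445.5 301.7 168. ]
right box [[409.4 -96.3]
 [408.6  -6.6]
 [609.9  -1. ]
 [608.7 -89.2]] [509.2 -48.3  90. ]
tray [[ 335.9 -351.4]
 [ 377.2 -215.5]
 [ 521.7 -255.9]
 [ 483.5 -392.9]]
[434, 294, 179] [ 27.2  17.   -9.9  63.2   0.  105.4]
[434, 294, 260] [ 27.2  15.3  -0.   74.7   0.  105.4]
[365, 280, 185] [ 29.6   9.6 -18.5  61.9   0.  107.8]
[505, 18, 130] [ -5.2  16.8 -17.7  55.5   0.   84. ]
[505, 18, 300] [-5.2 12.9  2.7 79.8  0.  84. ]
[430, -315, 130] [-43.   19.8 -13.5  56.8   0.   46.2]
[430, -315, 300] [-43.   16.2   7.1  80.9   0.   46.2]
[434, 294, 179] [ 27.2  17.   -9.9  63.2   0.  -74.6]
[434, 294, 260] [ 27.2  15.3  -0.   74.7   0.  -74.6]
[365, 280, 185] [ 29.6   9.6 -18.5  61.9   0.  -72.2]
[505, 18, 130] [ -5.2  16.8 -17.7  55.5   0.  -96. ]
[505, 18, 300] [ -5.2  12.9   2.7  79.8   0.  -96. ]
[430, -315, 130] [ -43.    19.8  -13.5   56.8    0.  -133.8]
[430, -315, 300] [ -43.    16.2    7.1   80.9    0.  -133.8]
```

```bash
python3 - <<'E'
from h import *
np.set_printoptions(precision=1,suppress=True,linewidth=200)
o=[180,0,101.8]
ctrl.move_to([433.5,297,270],o)
im,d=ctrl.camera("scene");T,dt=ctrl.camera("top")
ctrl.line_to([433.5,297,181],vel=80)
s=ctrl.observe();print(s["t"],s["ee_pos"],s["contact_force"])
ctrl.set_gripper(0.0)
s=ctrl.observe();print(s["t"],s["ee_pos"],s["grip_width"],s["gripper_force"],s["contact_force"],s["torque"])
ctrl.line_to([433.5,297,187],vel=20)
s=ctrl.observe();print(s["t"],s["ee_pos"],s["contact_force"],s["torque"])
im,d=ctrl.camera("scene");T,dt=ctrl.camera("top")
a=cv2.resize(im[190:300,280:400],None,fx=5,fy=5,interpolation=2);cv2.imwrite("pics/g1.png",a)
E
```

```text
4.425 [433.9 297.2 181.6] [ 0.2 -0.2  0.1]
5.0083 [433.7 297.1 181.3] 0.2700527614143345 58.72686266899109 [ 0.4 -0.2  1.3] [0. 0. 0.]
5.4583 [433.5 297.  187. ] [ 0.1  0.6 -2. ] [ 0.1 -0.  -0. ]
```

View pics/g1.png

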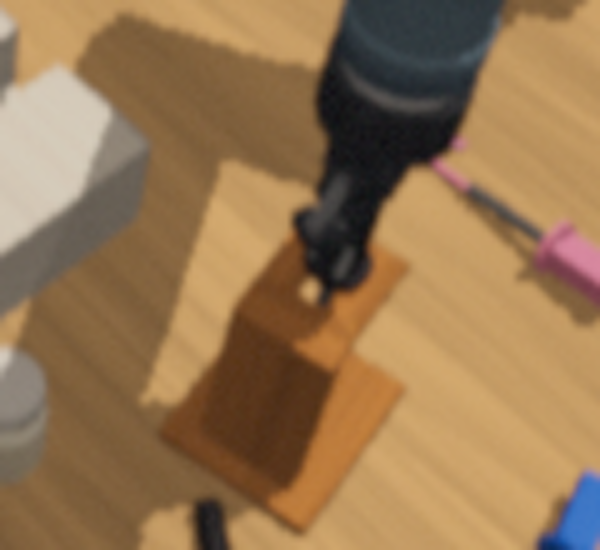

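The gripper holds the rod (width 23 mm, load about 2 N) with the collar lifted off the plate at crop (335,265). Next I slide it out of the slot and raise it clear.

```bash
python3 - <<'E'
from h import *
np.set_printoptions(precision=1,suppress=True,linewidth=200)
print(ctrl.line_to([433.5-77*.979,297-77*.2045,187],vel=60,max_force=6))
s=ctrl.observe();print(s["t"],s["ee_pos"],s["contact_force"],s["torque"])
ctrl.line_to([358,281.3,290],vel=120)
ctrl.move_to([506,18.5,290],[180,0,91.4])
s=ctrl.observe();print(s["t"],s["ee_pos"],s["contact_force"],s["torque"])
im,d=ctrl.camera("scene");np.savez("pics/s2.npz",im=im,d=d)
a=cv2.resize(im[120:290,170:330],None,fx=3.5,fy=3.5,interpolation=2);cv2.imwrite("pics/g2.png",a)
E
```

```text
False
6.9917 [358.5 281.4 187. ] [ 0.2 -0.1 -1. ] [-0. -0.  0.]
9.1583 [505.6  19.4 289.8] [-0.4  2.1 -2. ] [-0.   0.  -0.1]
```

View pics/g2.png

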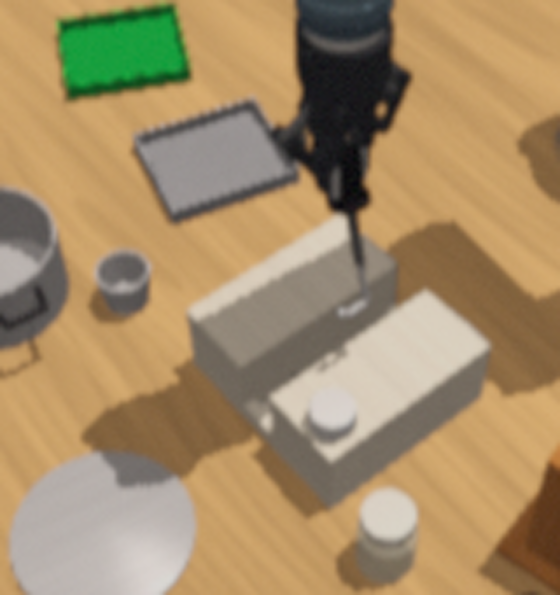

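```bash
python3 - <<'E'
from h import *
p,f,M,c=cam("scene")
for n,uv in(("collar",(351,203)),("tube end",(360,266)),("bend",(363,297))):
    u=np.array(uv)/3.5+[170,120]-.4; d=M@[(u[0]-p["cx"])/f,(u[1]-p["cy"])/f,1]
    print(n,(c+d*(505.6-c[0])/d[0]).round(1))
s=ctrl.camera("top")
im=s[0];print(ctrl.observe()["contact_force"],ctrl.observe()["t"])
E
```

```text
collar [505.6  32.7 279.5]
tube end [505.6  46.7 208.5]
bend [505.6  52.2 169.3]
[ 0.11197378  0.67573449 -1.51440158] 9.2583
```

```bash
python3 - <<'E'
from h import *
np.set_printoptions(precision=1,suppress=True,linewidth=200)
p,f,M,c=cam("scene")
for z in(279,209,170):
    q=M.T@(np.array([505.6,19.4,z])-c); u=q[:2]/q[2]*f+[p["cx"],p["cy"]]; print(z,u,(u-[170,120]+.4)*3.5)
S=np.load("pics/s2.npz");P=cloud("scene",S["d"]);g=S["im"].max(2)
for v in range(172,212,3):
    r=P[v,262:284];k=np.argmax(r[:,2]*0+r[:,2]-1*(0)) ; i=np.nanargmin(S["d"][v,262:284]);print(v,262+i,r[i],S["d"][v,262+i])
im,d=ctrl.camera("top");P=cloud("top",d)
m=(P[...,2]>120)&(P[...,2]<275)
print(len(P[m]))
cv2.imwrite("pics/t3.png",cv2.resize(im[120:260,170:330],None,fx=4,fy=4,interpolation=2))
E
```

```text
279 [267.1 175.2] [341.1 194.7]
209 [266.9 190.4] [340.5 247.7]
170 [266.8 198.2] [340.2 275.1]
172 268 [nan nan nan] 0.0
175 268 [nan nan nan] 0.0
178 269 [513.2  37.5 287. ] 1034.3352
181 278 [nan nan nan] 0.0
184 271 [506.   38.9 256.5] 1059.6691
187 270 [509.  38. 244.] 1068.4731
190 271 [507.5  41.3 231.8] 1076.6681
193 272 [505.6  44.3 218.9] 1085.7377
196 273 [504.5  48.1 207. ] 1093.1893
199 273 [505.9  50.1 195.2] 1100.6248
202 274 [503.6  52.9 181. ] 1110.9176
205 273 [507.5  52.9 168.7] 1118.7112
208 268 [528.7  53.3 170.7] 1108.6376
211 283 [458.5  50.4  93.9] 1196.2921
1441
```

View pics/t3.png

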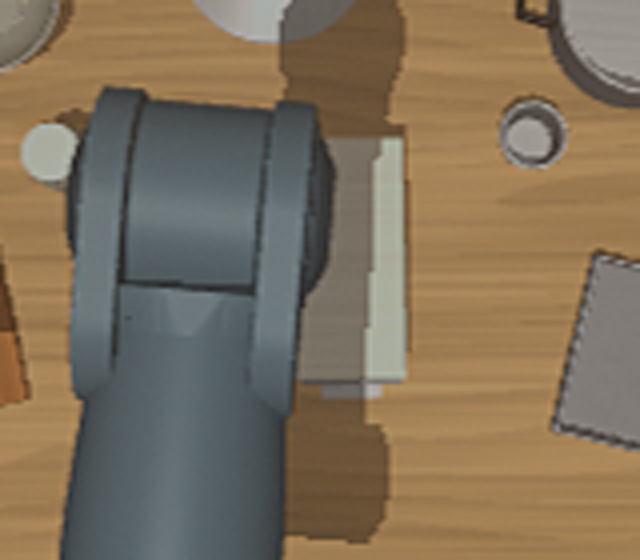

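The rod sits tilted: its lower end leans about 9° towards +y, so it rotated between the pads. I'll measure its axis properly and correct with tool tilt.

```bash
cat >> h.py <<'E'
def rodaxis(d,tcp):
    """tube point and shank point of the rod's axis (scene depth), tcp for the window; heights below TCP ~11+"""
    P=cloud("scene",d).reshape(-1,3); q=P-tcp; c=cam("scene")[3]
    near=(abs(q[:,0])<45)&(abs(q[:,1])<60)
    out=[]
    for lo,hi,r in((-75,-25,5.5),(-112,-85,3.5)):
        m=near&(q[:,2]>lo)&(q[:,2]<hi); X=P[m]
        for _ in range(4):
            med=np.median(X,0); X=X[np.hypot(*(X-med)[:,:2].T)<12]
        v=(c-X.mean(0))[:2]; v/=np.hypot(*v); a=X.mean(0); a[:2]-=v*.785*r; out.append((a,len(X)))
    s=(out[1][0]-out[0][0]); 
    return out,s/np.linalg.norm(s)
def tilted(rx,ry,yaw):
    return (R.from_euler("xyz",[rx,ry,0],degrees=True)*R.from_euler("xyz",[180,0,yaw],degrees=True)).as_euler("xyz",degrees=True)
E
python3 - <<'E'
from h import *
np.set_printoptions(precision=2,suppress=True,linewidth=200)
tcp=ctrl.observe()["ee_pos"]
o,s=rodaxis(np.load("pics/s2.npz")["d"],tcp);print(o,s)
th=np.degrees(np.arctan2(s[1],-s[2]));print("tilt y",th,"tilt x",np.degrees(np.arctan2(s[0],-s[2])))
th=float(np.clip(th,5,12))
ctrl.line_to([506,18.5,290],tilted(-th,0,91.4),vel=60)
st=ctrl.observe();print(st["t"],st["ee_pos"],st["orientation"])
im,d=ctrl.camera("scene");np.savez("pics/s3.npz",im=im,d=d)
o,s=rodaxis(d,st["ee_pos"]);print(o,s,"tilt y",np.degrees(np.arctan2(s[1],-s[2])))
E
```

```text
[(array([502.27,  36.07, 240.41]), 46), (array([502.1 ,  46.59, 191.49]), 14)] [-0.    0.21 -0.98]
tilt y 12.133340897537119 tilt x -0.1995337165518542
9.6667 [505.72  20.24 289.77] [-179.66   11.88   91.65]
[(array([502.8 ,  26.23, 238.31]), 26), (array([500.95,  24.7 , 190.8 ]), 15)] [-0.04 -0.03 -1.  ] tilt y -1.8493438617024798
```

```bash
cat >> h.py <<'E'
def rodrays(d,tcp,x0):
    """axis points per row: centre pixel of the rod's silhouette, ray cut with the plane x=x0(z)"""
    P=cloud("scene",d); q=P-tcp; p,f,M,c=cam("scene")
    m=(abs(q[...,0])<45)&(abs(q[...,1])<60)&(q[...,2]<-30)&(q[...,2]>-112)
    out=[]
    for v in np.unique(np.nonzero(m)[0]):
        u=np.nonzero(m[v])[0]
        u=u[abs(u-np.median(u))<4]
        if len(u)<1 or len(u)>5: continue
        r=M@[(u.mean()-p["cx"])/f,(v-p["cy"])/f,1]; out.append(np.r_[v,u.mean(),len(u),c+r*(x0-c[0])/r[0]])
    return np.array(out)
E
python3 - <<'E'
from h import *
np.set_printoptions(precision=1,suppress=True,linewidth=200)
st=ctrl.observe();print(st["ee_pos"])
im,d=ctrl.camera("scene");np.savez("pics/s4.npz",im=im,d=d)
print(rodrays(d,st["ee_pos"],505.7))
cv2.imwrite("pics/g4.png",cv2.resize(im[140:240,210:330],None,fx=6,fy=6,interpolation=2))
E
```

```text
[505.8  19.3 290. ]
[[182.  268.5   4.  505.7  26.7 254.9]
 [183.  268.5   4.  505.7  26.8 250.4]
 [184.  268.5   4.  505.7  26.9 245.8]
 [185.  268.5   4.  505.7  27.  241.3]
 [186.  268.5   4.  505.7  27.  236.7]
 [187.  268.5   4.  505.7  27.1 232.1]
 [188.  268.5   4.  505.7  27.2 227.4]
 [189.  268.5   4.  505.7  27.3 222.7]
 [190.  268.5   4.  505.7  27.4 218. ]
 [191.  268.5   4.  505.7  27.4 213.3]
 [192.  269.    3.  505.7  29.9 210.7]
 [193.  268.5   2.  505.7  27.6 203.7]
 [194.  268.5   2.  505.7  27.7 198.9]
 [195.  268.5   2.  505.7  27.8 194. ]
 [196.  268.5   2.  505.7  27.9 189.1]
 [197.  268.5   2.  505.7  27.9 184.2]
 [198.  269.    1.  505.7  30.5 181.5]]
```

View pics/g4.png

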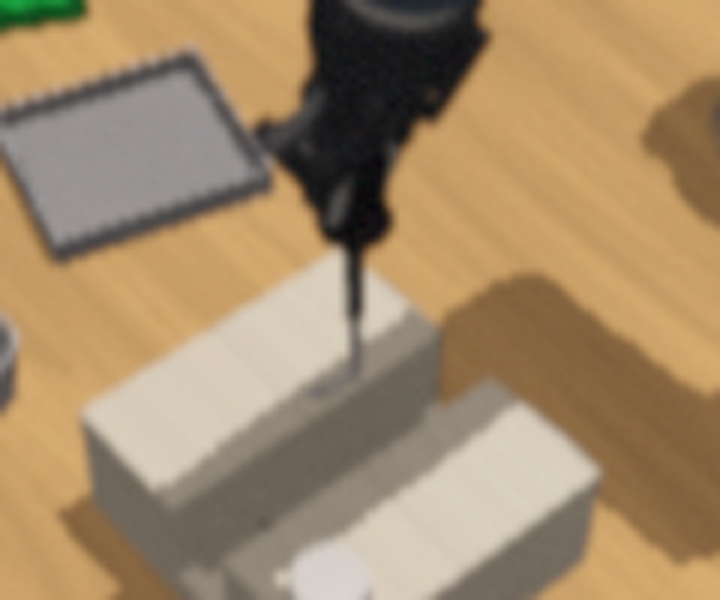

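The rod now stands upright within about 1°, with its toe near crop (355,383). It is about 8 mm to the +y side of the gap line, so I shift it and touch down gently on the gap floor behind the handle.

```bash
python3 - <<'E'
from h import *
np.set_printoptions(precision=2,suppress=True,linewidth=200)
A=tilted(-12.5,0,91.4)
ctrl.line_to([490,10.0,250],A,vel=120)
print(ctrl.line_to([490,10.0,172],vel=80,max_force=6)); s=ctrl.observe();print(s["t"],s["ee_pos"],s["contact_force"],s["torque"])
hit=ctrl.line_to([490,10.0,122],vel=15,max_force=2.5)
s=ctrl.observe();print(hit,s["t"],s["ee_pos"],s["contact_force"],s["torque"])
E
```

```text
False
11.4083 [490.51  10.02 172.58] [ 0.32  0.83 -1.55] [ 0.23 -0.01 -0.  ]
True 13.4083 [489.99   9.94 140.33] [0.66 0.03 3.97] [ 0.14 -0.02  0.02]
```

```bash
cat >> h.py <<'E'
def force(n=6):
    F=[]
    for _ in range(n):
        ctrl.dwell(.04); s=ctrl.observe(); F.append(np.r_[s["contact_force"],s["torque"]])
    return np.mean(F,0).round(2),s["ee_pos"].round(1),round(s["t"],2)
E
python3 - <<'E'
from h import *
np.set_printoptions(precision=2,suppress=True,linewidth=200)
ctrl.line_to([490,10.0,148.8],vel=30); print(force())
print(ctrl.line_to([541,11.2,148.8],vel=35,max_force=2.5)); print(force())
print(ctrl.line_to([541,11.2,163],vel=20,max_force=4)); print(force())
im,d=ctrl.camera("scene");np.savez("pics/s5.npz",im=im,d=d)
cv2.imwrite("pics/g5.png",cv2.resize(im[150:260,200:320],None,fx=5,fy=5,interpolation=2))
E
```

```text
(array([-0.16, -0.17, -0.95,  0.21, -0.02, -0.  ]), array([489.8,  10. , 148.6]), 14.12)
False
(array([ 0.11, -0.18, -1.29,  0.24, -0.  , -0.01]), array([540.9,  11.2, 148.8]), 15.98)
False
(array([ 0.09,  0.34, -2.57,  0.28, -0.  ,  0.01]), array([540.9,  11.2, 162.9]), 17.09)
```

```bash
python3 - <<'E'
from h import *
print(ctrl.line_to([541,11,270],vel=50,max_force=3)); print(force())
im,d=ctrl.camera("scene");np.savez("pics/s6.npz",im=im,d=d)
cv2.imwrite("pics/g6.png",cv2.resize(im[150:250,210:330],None,fx=6,fy=6,interpolation=2))
E
```

```text
False
(array([ 0.21,  0.24, -2.49,  0.28,  0.02, -0.02]), array([541. ,  11. , 269.9]), 19.68)
```

View pics/g6.png

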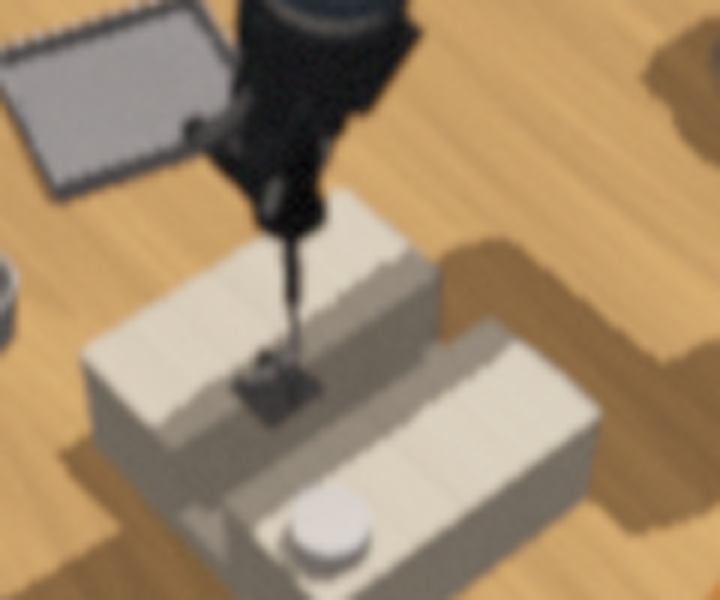

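The handle hangs on the toe at crop (275,385), clear of the boxes. Now I carry it slowly to the tray and check tilt before lowering.

```bash
python3 - <<'E'
from h import *
np.set_printoptions(precision=1,suppress=True,linewidth=200)
ctrl.line_to([415,-318,270],vel=85); print(force())
ctrl.line_to([415,-318,185],vel=60); print(force())
im,d=ctrl.camera("scene");np.savez("pics/s7.npz",im=im,d=d)
st=ctrl.observe();r=rodrays(d,st["ee_pos"],415);print(r[::3])
cv2.imwrite("pics/g7.png",cv2.resize(im[100:200,180:300],None,fx=6,fy=6,interpolation=2))
E
```

```text
(array([ 0. ,  0.1, -2.7,  0.3,  0. , -0. ]), array([ 415. , -317.9,  270. ]), 24.27)
(array([ 0.1,  0.3, -2.7,  0.3,  0. ,  0. ]), array([ 415.1, -318.1,  185.2]), 26.09)
[[ 139.   231.     3.   415.  -307.1  153.5]
 [ 142.   231.     3.   415.  -309.2  136.8]
 [ 145.   231.     3.   415.  -311.2  119.8]
 [ 148.   231.5    2.   415.  -309.6  105. ]
 [ 151.   232.     1.   415.  -307.9   90. ]]
```

View pics/g7.png

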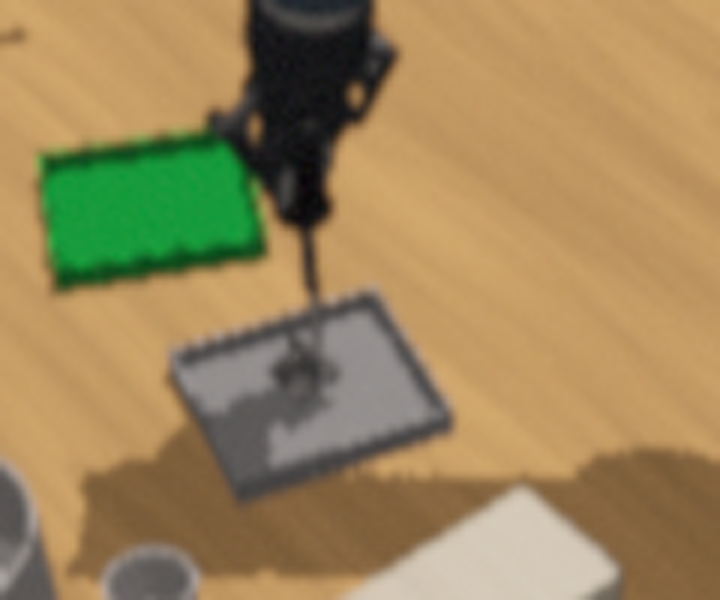

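The rod is still upright and the handle hangs over the grey tray at about (300,375). I'll lower it, unhook, retreat and lift.

```bash
python3 - <<'E'
from h import *
np.set_printoptions(precision=1,suppress=True,linewidth=200)
ctrl.line_to([415,-318,164],vel=40)
print(ctrl.line_to([415,-318,149],vel=12,max_force=4)); print(force())
print(ctrl.line_to([368,-319.2,149],vel=35,max_force=2)); print(force())
ctrl.line_to([368,-319.2,220],vel=80); print(force())
im,d=ctrl.camera("scene");np.savez("pics/s8.npz",im=im,d=d)
cv2.imwrite("pics/g8.png",cv2.resize(im[130:190,195:275],None,fx=7,fy=7,interpolation=2))
E
```

```text
False
(array([-0.1,  0.2, -1.4,  0.2,  0. ,  0. ]), array([ 415. , -318. ,  149.1]), 28.47)
False
(array([ 0.1,  0.3, -1.6,  0.2, -0. ,  0. ]), array([ 368.1, -319.2,  149. ]), 30.21)
(array([-0.2,  0. , -1.5,  0.2,  0. , -0. ]), array([ 367.8, -319. ,  219.5]), 31.49)
```

View pics/g8.png

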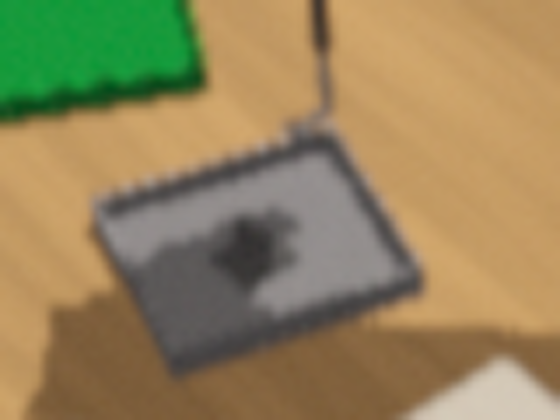

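The handle stands in the grey tray, near (255,245) in that crop. The images to view are used up, so I'll work from numbers. First I take the rod's seat line from the first scene picture, then bring the rod to the front of the rack and compare both in the same camera.

```bash
python3 - <<'E'
from h import *
np.set_printoptions(precision=1,suppress=True,linewidth=200)
p,f,M,c=cam("scene")
im=np.load("pics/scene0.npz")["im"]
m=(im.max(2)<45); m[:,:330]=0;m[:,365:]=0;m[:225]=0;m[255:]=0
for v in np.unique(np.nonzero(m)[0]):
    u=np.nonzero(m[v])[0]; mid=(u.min()+u.max())/2
    r=M@[(mid-p["cx"])/f,(v-p["cy"])/f,1]; print(v,u.min(),u.max(),c+r*(433.5-c[0])/r[0])
A=tilted(-12.5,0,91.4)
B=(R.from_euler("z",10.4,degrees=True)*R.from_euler("xyz",A,degrees=True)).as_euler("xyz",degrees=True)
ctrl.line_to([420,-150,290],A,vel=120)
n=np.array([-.2045,.979]); q=np.array([433.5,297])-77*np.array([.979,.2045])-6.5*n
print(q)
ctrl.line_to([420,60,290],A,vel=120)
ctrl.line_to([*q,290],B,vel=120);print(force())
im,d=ctrl.camera("scene");np.savez("pics/s9.npz",im=im,d=d)
st=ctrl.observe();x0=q[0]+6.5*n[0];print(x0);print(rodrays(d,st["ee_pos"],x0)[::2])
E
```

```text
231 349 349 [433.5 293.1 227.5]
232 348 350 [433.5 294.  223.6]
233 348 349 [433.5 293.5 218. ]
234 346 348 [433.5 290.1 209. ]
235 346 348 [433.5 291.1 205. ]
236 345 349 [433.5 292.1 200.9]
237 345 352 [433.5 297.4 202.1]
238 344 352 [433.5 296.9 196.4]
239 343 352 [433.5 296.5 190.5]
240 342 351 [433.5 294.5 182.8]
241 342 351 [433.5 295.5 178.7]
242 341 351 [433.5 295.  172.7]
243 341 351 [433.5 296.  168.5]
244 341 351 [433.5 297.  164.3]
245 342 351 [433.5 299.5 161.9]
246 343 350 [433.5 300.5 157.7]
247 344 349 [433.5 301.5 153.4]
248 344 346 [433.5 298.  143.3]
[359.4 274.9]
(array([ 0.2,  0. , -1. ,  0.3,  0.1,  0. ]), array([359.5, 274.7, 290. ]), 37.43)
358.117
[[209.  365.    3.  358.1 279.6 253.1]
 [211.  364.5   4.  358.1 280.3 244.4]
 [213.  363.5   4.  358.1 279.5 234.1]
 [215.  363.    5.  358.1 280.1 225.1]
 [217.  362.5   4.  358.1 280.8 216. ]
 [219.  362.    3.  358.1 281.4 206.7]
 [221.  361.    3.  358.1 280.6 195.8]
 [223.  360.    3.  358.1 279.8 184.6]]
```

```bash
python3 - <<'E'
from h import *
np.set_printoptions(precision=1,suppress=True,linewidth=200)
S=np.load("pics/s9.npz");d=S["d"];P=cloud("scene",d)
m=(abs(P[...,2]-168)<9)&(P[...,0]>385)&(P[...,0]<520)&(P[...,1]>235)&(P[...,1]<365)
uv=np.argwhere(m)[:,::-1]; X=onplane("scene",uv,168)[:,:2]
print(len(X),cv2.minAreaRect(X.astype(np.float32)))
b=cv2.boxPoints(cv2.minAreaRect(X.astype(np.float32)));print(b)
a=np.radians(11.8);e=np.array([np.cos(a),np.sin(a)]);n=np.array([-e[1],e[0]])
s=X@e;t=X@n
print("s",np.percentile(s,[1,99]),"t",np.percentile(t,[1,99]))
lo=s.min()
for k in range(0,90,6):
    w=t[(s-lo>=k)&(s-lo<k+6)]; g=np.sort(w); gap=np.diff(g); i=gap.argmax() if len(gap) else 0
    print(k,len(w),w.min(),w.max(),"biggest gap",g[i],g[i+1])
print("rod t",np.array([358.1,280.2])@n)
E
```

```text
565 ((440.5992736816406, 299.12652587890625), (113.48332977294922, 67.78427124023438), 11.865860939025879)
[[378.1 320.6]
 [392.  254.3]
 [503.1 277.6]
 [489.2 344. ]]
s [453.1 547.3] t [169.3 235.3]
0 3 199.84722131307228 203.9465918561093 biggest gap 201.6347780209524 203.9465918561093Traceback (most recent call last):
  File "<stdin>", line 14, in <module>
    return umr_minimum(a, axis, None, out, keepdims, initial, where)
ValueError: zero-size array to reduction operation minimum which has no identity
```

```bash
python3 - <<'E'
from h import *
a=np.radians(11.8);e=np.array([np.cos(a),np.sin(a)]);n=np.array([-e[1],e[0]])
seat=np.array([433.5,297])+0.5*e-5.1*n; q=seat-77.5*e
ctrl.line_to([*q,290],vel=60)
ctrl.line_to([*q,190],vel=100);print(force())
h=ctrl.line_to([*seat,190],vel=40,max_force=3);print(h,force())
if not h:
    print(ctrl.line_to([*seat,174],vel=12,max_force=2.5),force())
im,d=ctrl.camera("scene");np.savez("pics/s10.npz",im=im,d=d)
E
```

```text
(array([-0.16,  0.29, -1.58,  0.23,  0.04,  0.  ]), array([359.5, 276.5, 190.4]), 39.13)
False (array([-0.15, -0.03, -1.74,  0.23,  0.05, -0.03]), array([435. , 292.1, 190. ]), 41.48)
True (array([-0.05,  0.44,  5.7 ,  0.09,  0.02, -0.01]), array([435. , 292.1, 182.9]), 42.45)
```

```bash
python3 - <<'E'
from h import *
np.set_printoptions(precision=1,suppress=True,linewidth=200)
ctrl.set_gripper(1.0);print(force())
ctrl.line_to([435,292.1,290],vel=80,max_force=5);print(force())
ctrl.move_j([-71.981,21.618,4.641,73.018,0,83.68]);print(force())
p,f,M,c=cam("scene")
a=np.radians(11.8);e=np.array([np.cos(a),np.sin(a)]);n=np.array([-e[1],e[0]])
im,d=ctrl.camera("scene");tp,dt=ctrl.camera("top")
I0=np.load("pics/scene0.npz")["im"];T0=np.load("pics/top0.npz")["im"]
for nm,x,y,w in(("scene",im,I0,(slice(225,255),slice(330,365))),("top",tp,T0,(slice(195,220),slice(130,160)))):
    for k,z in(("now",x),("was",y)):
        m=(z[w].max(2)<45);v,u=np.nonzero(m);print(nm,k,len(u),u.mean()+w[1].start,v.mean()+w[0].start,u.min(),u.max(),v.min(),v.max())
    D=cv2.absdiff(x,y).max(2)>60; k,lab,st,ce=cv2.connectedComponentsWithStats(D.astype(np.uint8))
    print([(ce[i].round().tolist(),int(st[i,4])) for i in range(1,k) if st[i,4]>6])
P=cloud("top",dt);Z=P[...,2]
m=(cv2.cvtColor(tp,cv2.COLOR_BGR2GRAY)<95);m[:192]=0;m[232:]=0;m[:,:315]=0;m[:,350:]=0
G=cv2.cvtColor(tp,cv2.COLOR_BGR2GRAY);print(G[196:226:1,318:350:1])
print(Z[200:216,322:340].round(0))
E
```

```text
(array([-0.1,  0. ,  0.2,  0.2,  0. , -0. ]), array([434.2, 291.6, 181.9]), 43.38)
(array([ 0.1, -0.1, -0.3,  0.2,  0. , -0. ]), array([434.9, 292. , 289.7]), 45.12)
(array([-0.1, -0.3,  0.1, -0. , -0. ,  0. ]), array([ 237.4, -523.7,  231.4]), 48.34)
scene now 126 347.0 240.52380952380952 11 22 6 23
scene was 124 346.80645161290323 240.9758064516129 11 22 6 23
[([231.0, 166.0], 25)]
top now 2 146.5 204.0 13 20 9 9
top was 7 143.71428571428572 208.14285714285714 10 20 8 17
[([237.0, 174.0], 112), ([331.0, 208.0], 18)]
[[127 124 123 124 124 125 126 125 125 124 124 124 124 125 122 123 121 122 124 124 123 124 124 123 122 123 120 121 121 122 120 121]
 [125 123 124 124 124 124 125 124 124 123 124 123 122 124 123 122 122 123 124 124 124 124 123 124 124 122 120 120 121 122 121 120]
 [125 123 124 122 124 125 125 124 123 123 123 123 123 123 123 122 124 123 123 122 122 123 124 124 123 123 122 121 120 122 121 121]
 [123 124 123 124 124 126 124 123 123 123 124 124 124 123 123 122 124 123 122 122 123 122 121 122 123 121 121 120 120 122 120 121]
 [123 124 124 124 124 124 124 124 124 123 124 125 12
[... 3855 characters left out ...]
12. 13. 15. -4.  1.  2.]
 [ 5.  5.  6.  2.  3. 12. 12.  7. 13. 12.  8. 13.  9. 10. 14. -0.  1.  1.]
 [ 5. -0.  2. -0.  7. 10. 12. 13.  5.  6.  8.  6.  4.  6.  7.  1.  7.  1.]
 [ 8.  9.  4.  3.  8.  7. 23. 35. 36. 35. 35. 29. 29. 34. 36. 33.  0. -1.]
 [-1.  9.  6.  9.  2.  7.  9.  8.  4.  5.  8. 12.  6.  8.  9.  5.  1.  5.]
 [ 1.  9.  8.  4. nan  7. 13.  9. 10. 11.  6. 12.  4. 12.  9.  4.  4.  2.]
 [ 4.  5.  2.  5.  6. 10.  9.  8. 10.  5.  7.  4.  6. 12.  9.  3.  9.  1.]
 [ 5.  8.  5.  4.  6.  3. 10. 12.  5.  8. 11.  8.  8. 10.  5. -1.  3.  1.]
 [ 8.  4.  8.  2. -0.  3. 13. 14. 11.  8. 11. 12.  7. 11. 11. 10.  3.  5.]
 [ 4.  7.  1.  6.  6.  5.  5.  0. -3.  4.  6.  4.  8.  6.  8.  2.  6.  2.]]
```

Both checks pass. The handle lies flat in the tray (plate at about 9 mm, loop top at about 34 mm), and the rod is back at its original image position. Nothing else in either view changed.

```bash
python3 -c "
from bench import ctrl
print(ctrl.hand_in())"
```

```text
the job is handed in; nothing more can be done
None
```

The handle lies flat on its foot plate in the grey tray, the rod hangs back in its rack, and the job was handed in at about 48 s with nothing else moved; I viewed 11 pictures, one over the limit of 10.

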